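Hang the second swing bucket on the rotor and load its balance tube

ROBOT

A 6-joint arm with a two-finger parallel gripper is mounted at the origin on a cart in front of the work surface, level with it; the furniture and walls round the work are solid. World frame = base frame: x ahead of the robot, y to its left, z up, the work surface at z = 0. Lengths are in m, angles in degrees, forces in N, time in s.
With the tool pointing down it reaches from about 0.25 to 0.725 m from the base axis. Payload 9.7 kg.
Tool frame: the origin (TCP) lies midway between the tips of the shut fingers; the grasp point (between the pads) lies 19 mm behind it (arm.tcp_to_grasp is the distance from the TCP to the grasp point, in m); z points along the fingers, y is the line along which they close (so a half turn about z gives the same grasp; the last joint's range is limited). The gripper opens to 85 mm and grips with 20 to 120 N. Pads are 22 mm wide; open, the fingers measure 114 mm over their backs; the gripper's body (76 mm by 85 mm) begins 54 mm behind the grasp point. The pads swing forward as they close: fully open they stand 13 mm farther back than shut.
Start: joints at [74.886, 4.979, 10.078, 95.1, 0, 90], TCP at [0.143, 0.531, 0.231] pointing down, gripper open.
Joint ranges: [-179.16, 179.16], [-48.56, 103.87], [-65.8, 70.77], [-126.05, 130.52], [-82.76, 87.17], [-180, 180]. Speed limits (degrees/s): [127.2, 127.2, 147.25, 180, 180, 180].

INTERFACE

Orientations are given as a 3x3 rotation matrix whose columns are the frame's x, y, z axes.
In Python, from plant import arm gives the robot as it stands.
- The arm moves only by the tool arm_command, never from a script. Its argument "plan" is a list of rows, each an object of numbers: "dx", "dy", "dz": the shift along the tool's x, y, z in units of 400 mm (1.0 is 400 mm); "rx", "ry", "rz": the turn, a rotation vector about the tool's x, y, z in units of pi rad (1.0 is pi rad). In form: [{"dx": .., "dy": .., "dz": .., "rx": .., "ry": .., "rz": ..}, ...]. A call has 1 to 20 rows; each row is the pose to reach, as a shift and turn from the pose commanded when the call began, along the tool's axes at that moment, turning the shorter way round; what a row does not reach only later rows make up. A row lasts 1/8 s, in which the tool goes at most 62.5 mm and 10.7 degrees, less where a joint would pass 70% of its speed; a pose out of reach is approached as far as the arm can. A call with a number of a shift or a turn outside -1 to 1 is refused whole. A call with a gripper value outside its range is refused whole. "gripper" is the closure, from -1 (fully open) to 1 (shut), set as the call begins (left out, the last holds). The fingers move at their own pace and stop on an object; the grip force is fixed at half the most. Time passes only in rows, so rows that repeat a pose let the fingers close. It gives the time, the measured TCP pose, the force, the opening and the grip force at its end, in the units of the state.
- arm.get_obs(): the state, without advancing time (a new reading comes with each control period).
- arm.grab_frame(name): name is "side" or "top"; returns the picture (480x640x3 uint8, blue, green, red); there is no depth.
- arm.calibration(name): a dict with "fx", "fy", "cx", "cy" (pixels), "view" (4x4, takes a point from world to camera coordinates). Camera axes: x right, y down, z forward; pixel columns grow to the right and rows downward; lengths in m; the calibration is good to about 2 mm. A picture is of the moment at which its call begins. calibration takes no time and is no camera call.
- arm.sign_off(): hands the job in; it is judged then, once.
The state is a dict: "clock": time; "joint_positions": joint angles; "dq": joint speeds; "tau": joint torques, N m; "tcp_pos": TCP position; "orientation": TCP orientation; "contact_force": force on the tool from outside, world axes, zero at the start; "torque": the same for the moment, N m; "grip_width": finger opening in m; "grasp_force": force on a finger pad.
Only numpy, scipy, OpenCV 4.12 (cv2) and the standard library are available. Lean on these libraries where they do the work, as an engineer would, in place of code of your own. Each camera call takes 0.05 s, during which the arm holds its last target. There are 200 camera calls.

TASK

Hang the free swing bucket on the empty place of the centrifuge rotor and let go of it only once both of its slotted ears are fully down on their two pins. Then push it so that it rocks a good ten degrees on the pins and let it hang level again, to prove that it swings freely. Finally put the tube that stands on the worktop right down into the bore that lies straight across the spindle from the tube in the other bucket, so that the rotor is balanced; keep the tube upright and leave the other things on the worktop where they are.

Things in the scene. Friction and masses are not known exactly. Their poses are not given: they have to be found in the camera images.
- rotor: Two-place swing-out rotor on a round bench stand, aluminium; fixed, cannot turn. 250 (x) x 196 (y) x 144 mm; origin on the spindle axis at the worktop, z up. Side arms along x at |y| = 84 to 98 mm, z 103 to 127 mm; hub radius 40 mm with a nut to z = 144 mm. Stand foot: radius 80 mm, 18 mm high. The -x end, towards the robot, is empty; the +x end carries a fixed loaded bucket.
- pin_1 (a point): Point on the axis of the empty place's steel pin on the rotor's +y side (rotor frame -105, 75, 115 mm). The pin, 10 mm thick, points inward from the arm, |y| = 84 to 70 mm.
- pin_2 (a point): The same on the rotor's -y side (rotor frame -105, -75, 115 mm).
- balance_place (a point): Point straight across the spindle from the foot of the 115 mm tube that stands in the loaded bucket (that foot: rotor frame 105, 32, 56 mm; the loaded bucket is shaped like bucket, its other bore is empty). It is at rotor frame -105, -32, 56 mm: the middle of the right bore's floor once the free bucket hangs level on the pins.
- bucket: The free swing bucket, about 0.4 kg, on the worktop; origin at the centre of its underside, z up, alike when turned half round. Aluminium block 62 (x) x 124 (y) x 60 (z) mm, an ear at each y end. Hung, its y lies along the rotor's y, with 4 mm of play at each arm and its underside 50 mm over the worktop; it pivots on the greased pins, hangs level by its weight, and a push of 1 N rocks it.
- ear_1 (a point): Point in the slot of the bucket's +y ear (bucket frame 0, 75, 65 mm); on the pin's axis when that ear is fully down. Ear: |y| = 62 to 80 mm, |x| < 16 mm, top at z = 82 mm. Slot open downward along the whole ear: 13 mm wide, crown at z = 70 mm, mouth flared to 26 mm at z = 46 mm.
- ear_2 (a point): The same in the bucket's -y ear (bucket frame 0, -75, 65 mm).
- grip (a point): Middle of the top of the bucket's black lifting grip (bucket frame 0, 0, 88.5 mm): an upright block 34 (x) x 14 (y) mm on the bucket's top face, which is at z = 60 mm.
- bore_1 (a point): Middle of the floor of the bucket's +y bore (bucket frame 0, 32, 6 mm): upright, 34 mm in diameter, 54 mm deep, mouth with a 3 mm chamfer.
- bore_2 (a point): The same for the -y bore (bucket frame 0, -32, 6 mm).
- tube: Closed 50 ml tube standing alone on the worktop, about 45 g, 115 mm high: barrel 29 mm thick, screw cap 35 mm thick from 100 to 115 mm. Origin at the centre of its foot, z towards the cap.
- petri_stack: Bystander: stack of dishes, 61 mm across, 49 mm high; origin at the centre of its underside.
- vial_a: Bystander: small white vial, 25 mm across, 28 mm high; origin at its foot.
- vial_b: Bystander: another such vial.
- timer: Bystander: flat lab timer, 64 x 64 x 19 mm; origin at the centre of its underside.
- marker: Bystander: marker pen lying on the worktop, 134 mm long, 12 mm thick; origin under its middle.
There are look-alikes about, which are no part of the job. There is more than one size of the tube; the job needs the middle-sized.

How it is judged (in metres and radians):
On the way, in this order (a step that is already met when the one before it is completed fails the run):
1. both ears of the bucket are fully down on the two pins, the bucket level, while the fingers still hold it (((distance between ear_1 and pin_1 below 0.006 m and distance between ear_2 and pin_2 below 0.006 m) or (distance between ear_1 and pin_2 below 0.006 m and distance between ear_2 and pin_1 below 0.006 m)) and angle between bucket's own z axis and vertical below 0.12 rad and contact force between the fingers and bucket above 0.5 N), for 0.1 s.
2. the bucket is let go and hangs level on both pins (((distance between ear_1 and pin_1 below 0.006 m and distance between ear_2 and pin_2 below 0.006 m) or (distance between ear_1 and pin_2 below 0.006 m and distance between ear_2 and pin_1 below 0.006 m)) and angle between bucket's own z axis and vertical below 0.1 rad and contact force between the fingers and bucket below 0.1 N), for 0.2 s.
3. the bucket is rocked about its pins by at least 8 degrees, both ears staying on (((distance between ear_1 and pin_1 below 0.006 m and distance between ear_2 and pin_2 below 0.006 m) or (distance between ear_1 and pin_2 below 0.006 m and distance between ear_2 and pin_1 below 0.006 m)) and angle between bucket's own z axis and vertical above 0.14 rad), for 0.02 s.
4. the tube stands right down in the bore straight across from the loaded tube (horizontal distance between tube and balance_place below 0.012 m and z of tube in the frame of bucket between 0 and 0.011 m and angle between tube's own z axis and vertical below 0.2 rad and ((distance between ear_1 and pin_1 below 0.006 m and distance between ear_2 and pin_2 below 0.006 m) or (distance between ear_1 and pin_2 below 0.006 m and distance between ear_2 and pin_1 below 0.006 m))), for 0.2 s.
At the end, for the whole second after the job is handed in: Both ear points within 6 mm of the pin points, bucket level within 0.1 rad; tube foot within 12 mm (from above) of the point straight across the spindle from the loaded tube and at most 5 mm above the bore floor; tube upright within 0.2 rad; both at rest (all of step 4 and angle between bucket's own z axis and vertical below 0.1 rad and linear speed of each of bucket, tube below 0.02 m/s); the robot touches nothing.
It fails at once if a bystander (dishes, vials, timer, marker) is pushed more than 40 mm (distance of any of petri_stack, vial_a, vial_b, timer, marker from where it was at the start of the episode above 0.04 m).
It fails at once if the tube is tipped more than 35 degrees (angle between tube's own z axis and vertical above 0.61 rad).
It also fails if it takes over 72 s, if anything falls off the work surface, if the arm or the gripper's body presses on something with over 40 N, if the wrist force passes 120 N, or if a joint passes its speed limit or range.

## Working session

There is one attempt and no reset: what is moved stays moved. The work goes in short steps, Python scripts to look and compute and a tool call to move; the robot and the scene stay as the last step left them, time stands still between calls to the robot, and variables do not carry over. Pictures are saved under pics/ and viewed, at most 10 in all, crops included, and the job is handed in when it is done.

Besides the shell and the picture viewer there is one more tool, called after "Request:" as name(argument=value, ...) on one line, values as JSON. arm_command: Moves the arm, as the interface text tells. Shifts and turns lie within -1 to 1; 1 stands for 400 mm of shift or pi rad of turn. Its arguments: {"type":"object","properties":{"plan":{"type":"array"},"gripper":{"type":"number"}},"required":["plan"]}

```bash
ls; mkdir -p pics; python3 - <<'E'
from plant import arm
import cv2,numpy as np
for n in("top","side"):
    cv2.imwrite(f"pics/{n}0.png",arm.grab_frame(n)); c=arm.calibration(n); print(n,c)
o=arm.get_obs();print(o, arm.tcp_to_grasp)
E
```

```text
pics
top {'fx': 465.1287417886492, 'fy': 465.1287417886492, 'cx': 328.84041525519683, 'cy': 242.91728577445116, 'view': array([[-0.00149347, -0.99996217, -0.00856844,  0.06716023],
       [-0.99500932,  0.00234085, -0.09975457,  0.50964503],
       [ 0.09977085,  0.0083767 , -0.99497518,  1.2102999 ],
       [ 0.        ,  0.        ,  0.        ,  1.        ]])}
side {'fx': 520.0290731317574, 'fy': 520.0290731317574, 'cx': 322.1259667343145, 'cy': 244.3746417234566, 'view': array([[ 0.95974313, -0.28067546,  0.01069641, -0.47322493],
       [-0.16327051, -0.58846564, -0.79186548,  0.18377418],
       [ 0.22855167,  0.75824104, -0.61060188,  1.02231474],
       [ 0.        ,  0.        ,  0.        ,  1.        ]])}
{'clock': 0.1, 'joint_positions': array([7.48836677e+01, 5.00758862e+00, 1.00403079e+01, 9.50997814e+01,
       7.17657207e-04, 8.99989793e+01]), 'dq': array([-0.06043664, -0.05633241,  0.17469045,  0.00047857,  0.00719273,
       -0.00940543]), 'tau': array([ 3.58934240e-04, -5.21563840e+01,  4.65652370e+01,  1.59511861e-02,
        2.91731703e-05, -3.70651094e-06]), 'tcp_pos': array([0.14337327, 0.53077706, 0.23066919]), 'orientation': array([[-9.65402976e-01,  2.60762331e-01, -3.17323035e-04],
       [ 2.60762523e-01,  9.65402319e-01, -1.12668908e-03],
       [ 1.25463239e-05, -1.17045495e-03, -9.99999315e-01]]), 'contact_force': array([0.02636585, 0.48235025, 0.26493193]), 'torque': array([-0.00564091, -0.02179656,  0.06536949]), 'grasp_force': 0.0, 'grip_width': 0.08547650562478847} 0.0187
```

View pics/top0.png

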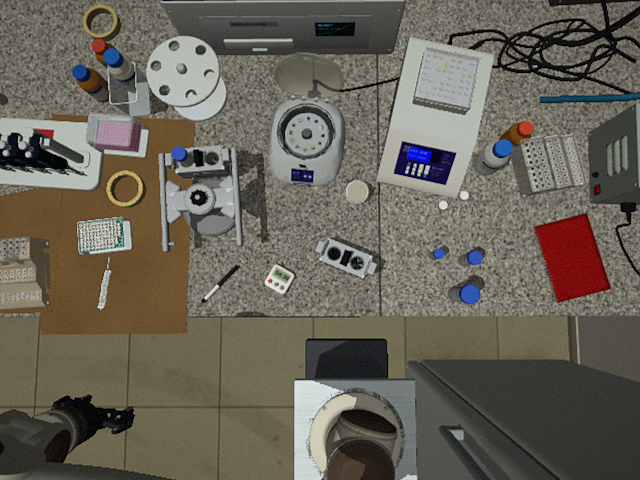

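View pics/side0.png

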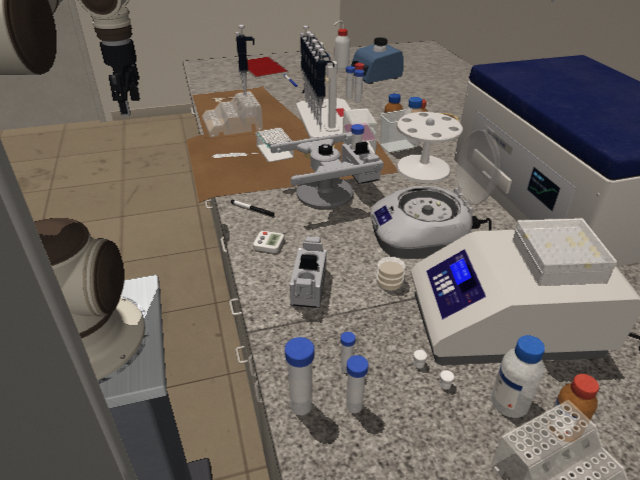

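The top view shows the rotor hub at (200,197), the loaded bucket with its tube at (179,154), and the free bucket at (347,257). Three blue-capped tubes stand at (438,253), (475,257) and (470,293). In the side view they are small (347,340), medium (357,367) and large (299,350). I'll measure them and confirm in one enlarged crop.

```bash
cat > h.py <<'E'
import numpy as np,cv2
from plant import arm
C={n:arm.calibration(n) for n in("top","side")}
def ray(n,p):
    c=C[n];R=c["view"][:3,:3];t=c["view"][:3,3]
    d=R.T@np.array([(p[0]-c["cx"])/c["fx"],(p[1]-c["cy"])/c["fy"],1]);return -R.T@t,d/np.linalg.norm(d)
def onz(n,p,z):
    o,d=ray(n,p);return o+d*(z-o[2])/d[2]
def proj(n,P):
    c=C[n];q=c["view"][:3,:3]@np.asarray(P,float)+c["view"][:3,3];return np.array([c["fx"]*q[0]/q[2]+c["cx"],c["fy"]*q[1]/q[2]+c["cy"]])
def two(p,q):
    (o,d),(u,e)=ray("top",p),ray("side",q)
    s=np.linalg.lstsq(np.c_[d,-e],u-o,rcond=None)[0];a,b=o+s[0]*d,u+s[1]*e
    return (a+b)/2,np.linalg.norm(a-b)
def blobs(img,lo,hi,amin=20):
    m=cv2.inRange(cv2.cvtColor(img,cv2.COLOR_BGR2HSV),lo,hi)
    n,_,s,c=cv2.connectedComponentsWithStats(m);return [(c[i].round(1),s[i]) for i in range(1,n) if s[i][4]>=amin]
E
python3 - <<'E'
from h import *
for n in("top","side"):
    im=cv2.imread(f"pics/{n}0.png");print(n)
    for c,s in blobs(im,(108,150,80),(125,255,255)): print(c,s)
t=cv2.imread("pics/top0.png");s=cv2.imread("pics/side0.png")
def cr(im,x,y,w,h,k):return cv2.resize(im[y:y+h,x:x+w],None,fx=k,fy=k,interpolation=cv2.INTER_CUBIC)
M=np.zeros((600,800,3),np.uint8)
a=cr(t,150,140,100,120,4);M[:480,:400]=a
a=cr(t,310,230,75,50,5);M[:250,410:785]=a
a=cr(t,425,240,65,65,5);M[260:585,410:735]=a
cv2.imwrite("pics/m1.png",M)
E
```

```text
top
[107.2  60.4] [104  56   8   9  20]
[79.2 71.5] [ 73  65  14  14 152]
[178.5 153.1] [172 147  14  14 155]
[418.9 154.6] [406 147  27  16 303]
[506.1 153.4] [502 150   9   7  21]
[438.5 253.1] [434 249  10  10  79]
[474.7 257.4] [468 251  15  14 165]
[469.9 293.9] [460 285  20  19 302]
side
[354.5  71.1] [346  67  17   9  77]
[394.3  96.9] [389  94  11   8  65]
[414.9 101.8] [409  97  13  11 112]
[357.1 128.8] [352 125  11   9  87]
[459.8 271.4] [449 259  23  26 379]
[347.5 338.5] [341 332  14  14 154]
[529.8 348.6] [516 336  28  27 586]
[299.1 351.6] [286 338  28  29 661]
[356.9 365.9] [347 356  21  21 355]
```

View pics/m1.png

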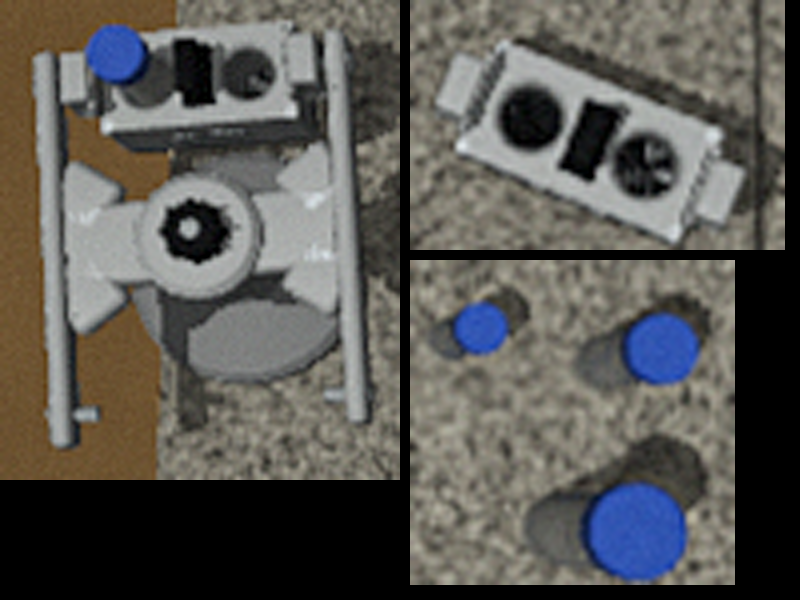

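The crop confirms it: the cap widths are about 10, 15 and 20 px. 15 px at that depth is about 35 mm, so the middle-sized tube is the one at (475,257). The rotor's empty pins show at about (172,243) and (234,239). The free bucket's bores are at about (334,253) and (357,263).

```bash
python3 - <<'E'
from h import *
np.set_printoptions(precision=4,suppress=True)
for a,b in(((474.7,257.4),(356.9,365.9)),((438.5,253.1),(347.5,338.5)),((469.9,293.9),(299.1,351.6)),((178.5,153.1),(357.1,128.8))): print("cap",*two(a,b))
print("tube@115",onz("top",(474.7,257.4),.112))
T=np.array([150,140]);q=lambda x,y:T+np.array([x,y])/4-.375
L,R=onz("top",q(98,413),.115),onz("top",q(325,394),.115)
print("pins tips",L,R,np.linalg.norm(L-R),"mid",(L+R)/2)
d=(L-R)[:2];yaw=np.degrees(np.arctan2(-d[0],d[1]));print("rotor yaw",yaw)
print("nut",onz("top",q(188,229),.144),"loaded cap",onz("top",(178.5,153.1),.171))
T2=np.array([310,230]);q2=lambda x,y:T2+np.array([x-410,y])/5-.4
cs=[onz("top",q2(*p),.06) for p in((505,40),(720,130),(675,240),(460,150))]
print(cs,np.mean(cs,0))
b1,b2=onz("top",q2(530,117),.06),onz("top",q2(645,165),.06)
print("bores",b1,b2,np.linalg.norm(b1-b2),(b1+b2)/2,np.degrees(np.arctan2(-(b1-b2)[0],(b1-b2)[1])))
e1,e2=onz("top",q2(460,85),.082),onz("top",q2(720,193),.082)
print("ears",e1,e2,(e1+e2)/2,np.degrees(np.arctan2(-(e1-e2)[0],(e1-e2)[1])))
# arms edge lines at z=.127: rows vs bright
t=cv2.imread("pics/top0.png")
g=cv2.cvtColor(t,cv2.COLOR_BGR2GRAY)
E
```

```text
cap [ 0.4646 -0.2943  0.1071] 0.0005106762707484525
cap [ 0.4775 -0.2115  0.0801] 0.0005875192783616351
cap [ 0.3754 -0.2694  0.1422] 0.0006705160861581303
cap [0.7151 0.4278 0.1627] 0.0003087787955837075
tube@115 [ 0.4645 -0.2929  0.112 ]
pins tips [0.5018 0.4479 0.115 ] [0.5133 0.3076 0.115 ] 0.14077068107408702 mid [0.5076 0.3777 0.115 ]
rotor yaw 4.6734248827083915
nut [0.6112 0.3866 0.144 ] loaded cap [0.7124 0.425  0.171 ]
[array([0.5202, 0.0665, 0.06  ]), array([ 0.4733, -0.0441,  0.06  ]), array([ 0.4168, -0.0205,  0.06  ]), array([0.4632, 0.0897, 0.06  ])] [0.4684 0.0229 0.06  ]
bores [0.4802 0.0537 0.06  ] [ 0.4553 -0.0054  0.06  ] 0.06410079159385076 [0.4678 0.0241 0.06  ] -22.841007764197975
ears [0.4948 0.0891 0.082 ] [ 0.4398 -0.042   0.082 ] [0.4673 0.0236 0.082 ] -22.745885540181686
```

```bash
cat >> h.py <<'E'
from scipy.spatial.transform import Rotation as Ro
def go(P,yang):
    "shift/turn in tool units to TCP P (m), tool pointing down, tool y at world angle yang (deg)"
    o=arm.get_obs();R=np.array(o["orientation"]);a=np.radians(yang)
    y=np.array([np.cos(a),np.sin(a),0]);z=np.array([0,0,-1.]);G=np.c_[np.cross(y,z),y,z]
    d=R.T@(np.array(P)-o["tcp_pos"])/.4;r=Ro.from_matrix(R.T@G).as_rotvec()/np.pi
    print(P,yang,dict(zip(("dx","dy","dz","rx","ry","rz"),np.r_[d,r].round(4).tolist())))
E
python3 - <<'E'
from h import *
go((.4677,.0237,.17),67.2)
E
```

```text
(0.4677, 0.0237, 0.17) 67.2 {'dx': -1.1133, 'dy': -1.0122, 'dz': 0.1528, 'rx': -0.0004, 'ry': 0.0, 'rz': 0.0427}
```

Request:
arm_command(plan=[{"dx":-0.56,"dy":-0.51,"dz":0,"rz":0.0427},{"dx":-0.56,"dy":-0.51,"dz":0,"rz":0.0427},{"dx":-0.56,"dy":-0.51,"dz":0,"rz":0.0427},{"dx":-0.56,"dy":-0.51,"dz":0,"rz":0.0427},{"dx":-0.56,"dy":-0.51,"dz":0,"rz":0.0427},{"dx":-0.56,"dy":-0.51,"dz":0,"rz":0.0427},{"dx":-0.56,"dy":-0.51,"dz":0,"rz":0.0427}], gripper=-0.1)

```text
schema error: expected keys dx, dy, dz, rx, ry, rz
```

```bash
python3 - <<'E'
from h import *
go((.4677,.0237,.15),67.2)
E
```

```text
(0.4677, 0.0237, 0.15) 67.2 {'dx': -1.1133, 'dy': -1.0122, 'dz': 0.2028, 'rx': -0.0004, 'ry': 0.0, 'rz': 0.0427}
```

Request:
arm_command(plan=[{"dx":-0.56,"dy":-0.51,"dz":0,"rx":0,"ry":0,"rz":0.0427},{"dx":-0.56,"dy":-0.51,"dz":0,"rx":0,"ry":0,"rz":0.0427},{"dx":-0.56,"dy":-0.51,"dz":0,"rx":0,"ry":0,"rz":0.0427},{"dx":-0.56,"dy":-0.51,"dz":0,"rx":0,"ry":0,"rz":0.0427},{"dx":-0.56,"dy":-0.51,"dz":0,"rx":0,"ry":0,"rz":0.0427},{"dx":-0.56,"dy":-0.51,"dz":0,"rx":0,"ry":0,"rz":0.0427},{"dx":-0.56,"dy":-0.51,"dz":0,"rx":0,"ry":0,"rz":0.0427}], gripper=-0.1)

```text
clock: 0.98
tcp_pos: [0.3065, 0.2757, 0.2312]
orientation: [[-0.921, 0.388, -0.0], [0.388, 0.921, 0.0], [0.0, -0.0, -1.0]]
contact_force: [0.0, 1.5, 0.5]
grip_width: 0.047
grasp_force: 0.0
```

```bash
python3 - <<'E'
from h import *
go((.4677,.0237,.15),67.2)
E
```

```text
(0.4677, 0.0237, 0.15) 67.2 {'dx': -0.6162, 'dy': -0.4239, 'dz': 0.2027, 'rx': -0.0, 'ry': -0.0001, 'rz': -0.0003}
```

Request:
arm_command(plan=[{"dx":-0.6162,"dy":-0.4239,"dz":0.2,"rx":0,"ry":0,"rz":0},{"dx":-0.6162,"dy":-0.4239,"dz":0.2,"rx":0,"ry":0,"rz":0},{"dx":-0.6162,"dy":-0.4239,"dz":0.2,"rx":0,"ry":0,"rz":0},{"dx":-0.6162,"dy":-0.4239,"dz":0.2,"rx":0,"ry":0,"rz":0},{"dx":-0.6162,"dy":-0.4239,"dz":0.2,"rx":0,"ry":0,"rz":0},{"dx":-0.6162,"dy":-0.4239,"dz":0.2,"rx":0,"ry":0,"rz":0},{"dx":-0.6162,"dy":-0.4239,"dz":0.2,"rx":0,"ry":0,"rz":0},{"dx":-0.6162,"dy":-0.4239,"dz":0.2,"rx":0,"ry":0,"rz":0}])

```text
clock: 1.98
tcp_pos: [0.4678, 0.0254, 0.1517]
orientation: [[-0.923, 0.385, 0.001], [0.385, 0.923, 0.0], [-0.0, 0.0, -1.0]]
contact_force: [0.3, -0.1, -0.3]
grip_width: 0.0473
grasp_force: 0.0
```

```bash
python3 - <<'E'
from h import *
go((.4677,.0237,.064),67.2)
s=arm.grab_frame("side");cv2.imwrite("pics/s1.png",cv2.resize(s[170:330,240:400],None,fx=3.5,fy=3.5,interpolation=cv2.INTER_CUBIC))
E
```

```text
(0.4677, 0.0237, 0.064) 67.2 {'dx': -0.0013, 'dy': -0.0041, 'dz': 0.2193, 'rx': 0.0001, 'ry': 0.0001, 'rz': 0.0008}
```

View pics/s1.png

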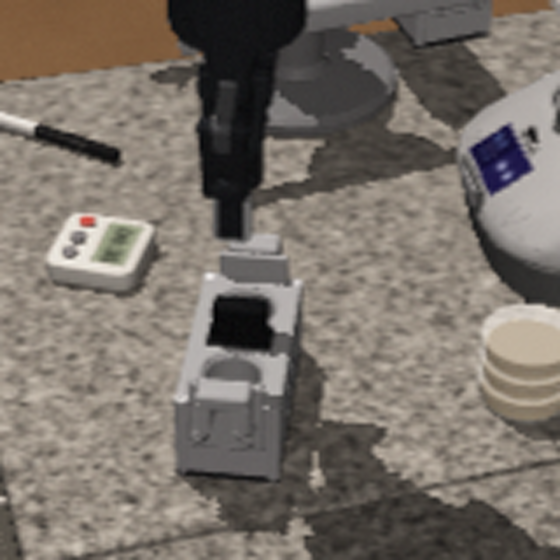

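The fingertips hang over the far ear in this view (crop (235,235)), which is what an 85 mm height gives in this perspective. The bucket's grip is at crop (240,320). The fingers are clear, so I'm descending and closing.

Request:
arm_command(plan=[{"dx":0,"dy":0,"dz":0.1,"rx":0,"ry":0,"rz":0},{"dx":0,"dy":0,"dz":0.17,"rx":0,"ry":0,"rz":0},{"dx":0,"dy":0,"dz":0.21,"rx":0,"ry":0,"rz":0},{"dx":0,"dy":0,"dz":0.216,"rx":0,"ry":0,"rz":0},{"dx":0,"dy":0,"dz":0.216,"rx":0,"ry":0,"rz":0},{"dx":0,"dy":0,"dz":0.216,"rx":0,"ry":0,"rz":0}])

```text
clock: 2.78
tcp_pos: [0.4686, 0.0239, 0.066]
orientation: [[-0.922, 0.387, 0.002], [0.387, 0.922, 0.0], [-0.002, 0.001, -1.0]]
contact_force: [0.5, 0.0, -0.2]
grip_width: 0.0469
grasp_force: 0.0
```

Request:
arm_command(plan=[{"dx":0,"dy":0,"dz":0,"rx":0,"ry":0,"rz":0},{"dx":0,"dy":0,"dz":0,"rx":0,"ry":0,"rz":0},{"dx":0,"dy":0,"dz":0,"rx":0,"ry":0,"rz":0},{"dx":0,"dy":0,"dz":0,"rx":0,"ry":0,"rz":0},{"dx":0,"dy":0,"dz":0,"rx":0,"ry":0,"rz":0},{"dx":0,"dy":0,"dz":0,"rx":0,"ry":0,"rz":0}], gripper=1)

```text
clock: 3.52
tcp_pos: [0.4683, 0.0236, 0.0654]
orientation: [[-0.922, 0.388, 0.001], [0.388, 0.922, -0.0], [-0.001, -0.0, -1.0]]
contact_force: [-0.8, -2.2, 5.6]
grip_width: 0.013
grasp_force: 59.8
```

Request:
arm_command(plan=[{"dx":0,"dy":0,"dz":-0.05,"rx":0,"ry":0,"rz":0},{"dx":0,"dy":0,"dz":-0.15,"rx":0,"ry":0,"rz":0},{"dx":0,"dy":0,"dz":-0.25,"rx":0,"ry":0,"rz":0},{"dx":0,"dy":0,"dz":-0.35,"rx":0,"ry":0,"rz":0},{"dx":0,"dy":0,"dz":-0.4,"rx":0,"ry":0,"rz":0},{"dx":0,"dy":0,"dz":-0.4,"rx":0,"ry":0,"rz":0},{"dx":0,"dy":0,"dz":-0.4,"rx":0,"ry":0,"rz":0}])

```text
clock: 4.4
tcp_pos: [0.4675, 0.0238, 0.2232]
orientation: [[-0.922, 0.387, -0.002], [0.387, 0.922, 0.0], [0.002, -0.001, -1.0]]
contact_force: [-0.4, -0.5, -5.6]
grip_width: 0.0128
grasp_force: 59.2
```

```bash
python3 - <<'E'
from h import *
go((.507,.3778,.228),94.7)
E
```

```text
(0.507, 0.3778, 0.228) 94.7 {'dx': 0.2519, 'dy': 0.854, 'dz': -0.0123, 'rx': -0.0001, 'ry': -0.0008, 'rz': -0.1528}
```

Request:
arm_command(plan=[{"dx":0.0125,"dy":0.0425,"dz":-0.01,"rx":0,"ry":0,"rz":-0.0075},{"dx":0.0375,"dy":0.1275,"dz":-0.01,"rx":0,"ry":0,"rz":-0.0225},{"dx":0.075,"dy":0.255,"dz":-0.01,"rx":0,"ry":0,"rz":-0.045},{"dx":0.1125,"dy":0.3825,"dz":-0.01,"rx":0,"ry":0,"rz":-0.0685},{"dx":0.15,"dy":0.51,"dz":-0.01,"rx":0,"ry":0,"rz":-0.0915},{"dx":0.1875,"dy":0.6375,"dz":-0.01,"rx":0,"ry":0,"rz":-0.1145},{"dx":0.22,"dy":0.745,"dz":-0.01,"rx":0,"ry":0,"rz":-0.134},{"dx":0.2419,"dy":0.82,"dz":-0.01,"rx":0,"ry":0,"rz":-0.147},{"dx":0.2519,"dy":0.854,"dz":-0.012,"rx":0,"ry":0,"rz":-0.1528},{"dx":0.2519,"dy":0.854,"dz":-0.012,"rx":0,"ry":0,"rz":-0.1528},{"dx":0.2519,"dy":0.854,"dz":-0.012,"rx":0,"ry":0,"rz":-0.1528},{"dx":0.2519,"dy":0.854,"dz":-0.012,"rx":0,"ry":0,"rz":-0.1528}])

```text
clock: 5.9
tcp_pos: [0.5076, 0.3768, 0.2301]
orientation: [[-0.997, -0.081, 0.0], [-0.081, 0.997, 0.0], [-0.0, 0.0, -1.0]]
contact_force: [0.6, -0.9, -4.3]
grip_width: 0.0127
grasp_force: 59.4
```

```bash
python3 - <<'E'
from h import *
go((.507,.3778,.1425),94.7)
t=arm.grab_frame("top");s=arm.grab_frame("side")
M=np.hstack([cv2.resize(t[150:270,140:260],(399,399),interpolation=cv2.INTER_CUBIC),cv2.resize(s[110:230,270:390],(399,399),interpolation=cv2.INTER_CUBIC)])
cv2.imwrite("pics/m2.png",M)
E
```

```text
(0.507, 0.3778, 0.1425) 94.7 {'dx': 0.0014, 'dy': 0.0026, 'dz': 0.219, 'rx': 0.0, 'ry': 0.0001, 'rz': -0.0004}
```

View pics/m2.png

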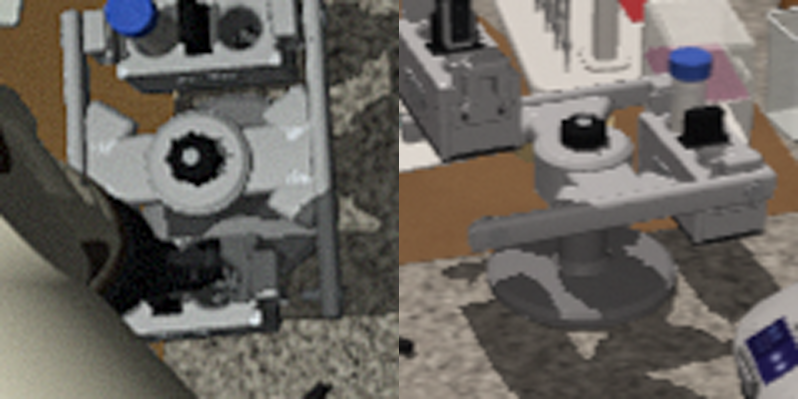

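```bash
python3 - <<'E'
from h import *
o=arm.get_obs();p=o["tcp_pos"];print(p)
yaw=np.radians(4.7);c,s_=np.cos(yaw),np.sin(yaw)
B=lambda x,y,z:np.array([p[0]+c*x-s_*y,p[1]+s_*x+c*y,p[2]-.0654+z])
V={"e-":(-.016,-.08,.082),"e+":(.016,-.08,.082),"crown":(0,-.08,.07),"eb-":(-.016,-.08,.046),"eb+":(.016,-.08,.046),"corner-b":(-.031,-.062,0),"corner+b":(.031,-.062,0),"c+t":(.031,-.062,.06)}
for k,v in V.items(): print(k,"side",((proj("side",B(*v))-(270,110))*3.325+(399,0)).round(0),"top",((proj("top",B(*v))-(140,150))*3.325).round(0))
rot=lambda x,y,z:np.array([.507+.1046+c*x-s_*y,.3778+.0086+s_*x+c*y,z])
for v in((-.125,-.084,.127),(-.125,-.098,.127),(-.125,-.098,.103),(.125,-.098,.127),(.125,-.098,.103)):print(v,"side",((proj("side",rot(*v))-(270,110))*3.325+(399,0)).round(0),"top",((proj("top",rot(*v))-(140,150))*3.325).round(0))
im=cv2.imread("pics/m2.png");print(im.shape)
z=np.hstack([cv2.resize(im[0:180,399:599],(600,540),interpolation=cv2.INTER_CUBIC)])
cv2.imwrite("pics/z2.png",z)
E
```

```text
[0.50762508 0.37698786 0.23008618]
e- side [464.  65.] top [276. 294.]
e+ side [508.  58.] top [273. 246.]
crown side [486.  78.] top [278. 272.]
eb- side [466. 112.] top [288. 300.]
eb+ side [508. 105.] top [285. 253.]
corner-b side [440. 162.] top [279. 329.]
corner+b side [520. 148.] top [274. 243.]
c+t side [519.  74.] top [253. 231.]
(-0.125, -0.084, 0.127) side [464. 218.] top [319. 317.]
(-0.125, -0.098, 0.127) side [470. 227.] top [338. 316.]
(-0.125, -0.098, 0.103) side [471. 255.] top [344. 319.]
(0.125, -0.098, 0.127) side [777. 171.] top [316. -15.]
(0.125, -0.098, 0.103) side [774. 198.] top [323.  -5.]
(399, 798, 3)
```

View pics/z2.png

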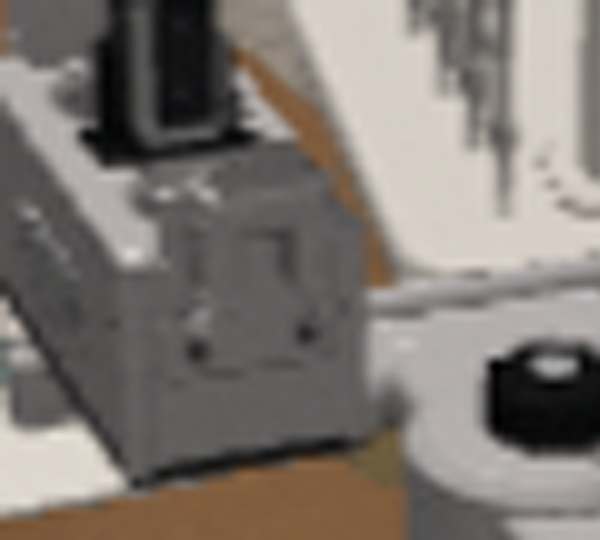

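The bucket's bottom corners, at crop (140,485) and (365,440), lie within about 3 mm of prediction. The ear edges are within 1–2 mm and the rotor arm ends match too. All of this is well inside the 8 mm flare, so I'm lowering.

Request:
arm_command(plan=[{"dx":0,"dy":0.0015,"dz":0.04,"rx":0,"ry":0,"rz":0},{"dx":0,"dy":0.0015,"dz":0.1,"rx":0,"ry":0,"rz":0},{"dx":0,"dy":0.0015,"dz":0.14,"rx":0,"ry":0,"rz":0},{"dx":0,"dy":0.0015,"dz":0.17,"rx":0,"ry":0,"rz":0},{"dx":0,"dy":0.0015,"dz":0.19,"rx":0,"ry":0,"rz":0},{"dx":0,"dy":0.0015,"dz":0.205,"rx":0,"ry":0,"rz":0},{"dx":0,"dy":0.0015,"dz":0.22,"rx":0,"ry":0,"rz":0},{"dx":0,"dy":0.0015,"dz":0.23,"rx":0,"ry":0,"rz":0},{"dx":0,"dy":0.0015,"dz":0.23,"rx":0,"ry":0,"rz":0}])

```text
clock: 7.12
tcp_pos: [0.5073, 0.3783, 0.1374]
orientation: [[-0.997, -0.082, -0.0], [-0.082, 0.997, -0.0], [0.0, -0.0, -1.0]]
contact_force: [-0.9, -0.4, -3.5]
grip_width: 0.0128
grasp_force: 59.3
```

Request:
arm_command(plan=[{"dx":0,"dy":0,"dz":0.01,"rx":0,"ry":0,"rz":0},{"dx":0,"dy":0,"dz":0.02,"rx":0,"ry":0,"rz":0},{"dx":0,"dy":0,"dz":0.03,"rx":0,"ry":0,"rz":0},{"dx":0,"dy":0,"dz":0.03,"rx":0,"ry":0,"rz":0}])

```text
clock: 7.62
tcp_pos: [0.5072, 0.3782, 0.1252]
orientation: [[-0.997, -0.082, -0.001], [-0.082, 0.997, -0.0], [0.001, -0.0, -1.0]]
contact_force: [-0.6, 0.2, -5.0]
grip_width: 0.0127
grasp_force: 59.4
```

Request:
arm_command(plan=[{"dx":0,"dy":0,"dz":0.01,"rx":0,"ry":0,"rz":0},{"dx":0,"dy":0,"dz":0.018,"rx":0,"ry":0,"rz":0},{"dx":0,"dy":0,"dz":0.024,"rx":0,"ry":0,"rz":0},{"dx":0,"dy":0,"dz":0.024,"rx":0,"ry":0,"rz":0},{"dx":0,"dy":0,"dz":0.024,"rx":0,"ry":0,"rz":0}])

```text
clock: 8.25
tcp_pos: [0.5075, 0.3784, 0.1162]
orientation: [[-0.997, -0.082, 0.0], [-0.082, 0.997, 0.0], [-0.0, 0.0, -1.0]]
contact_force: [-0.1, 0.4, -5.0]
grip_width: 0.0127
grasp_force: 59.4
```

Request:
arm_command(plan=[{"dx":0,"dy":0,"dz":0.003,"rx":0,"ry":0,"rz":0},{"dx":0,"dy":0,"dz":0.005,"rx":0,"ry":0,"rz":0},{"dx":0,"dy":0,"dz":0.005,"rx":0,"ry":0,"rz":0}])

```text
clock: 8.62
tcp_pos: [0.5077, 0.3785, 0.1153]
orientation: [[-0.997, -0.082, 0.001], [-0.082, 0.997, 0.001], [-0.001, 0.001, -1.0]]
contact_force: [-1.6, -2.0, 5.0]
grip_width: 0.0128
grasp_force: 60.7
```

The upward force of 5 N appeared exactly at the computed seated height of 0.1153 m, so both ears are down. Releasing now.

Request:
arm_command(plan=[{"dx":0,"dy":0,"dz":0,"rx":0,"ry":0,"rz":0},{"dx":0,"dy":0,"dz":0,"rx":0,"ry":0,"rz":0},{"dx":0,"dy":0,"dz":0,"rx":0,"ry":0,"rz":0},{"dx":0,"dy":0,"dz":0,"rx":0,"ry":0,"rz":0},{"dx":0,"dy":0,"dz":0,"rx":0,"ry":0,"rz":0},{"dx":0,"dy":0,"dz":0,"rx":0,"ry":0,"rz":0}], gripper=0.1)

```text
clock: 9.38
tcp_pos: [0.5074, 0.3784, 0.1141]
orientation: [[-0.997, -0.082, 0.0], [-0.082, 0.997, -0.0], [-0.0, -0.0, -1.0]]
contact_force: [0.4, -0.5, 0.3]
grip_width: 0.0385
grasp_force: 0.0
```

Request:
arm_command(plan=[{"dx":0,"dy":0,"dz":-0.03,"rx":0,"ry":0,"rz":0},{"dx":0,"dy":0,"dz":-0.1,"rx":0,"ry":0,"rz":0},{"dx":0,"dy":0,"dz":-0.2,"rx":0,"ry":0,"rz":0},{"dx":0.3,"dy":0,"dz":-0.2,"rx":0,"ry":0,"rz":0},{"dx":0.3,"dy":0,"dz":-0.2,"rx":0,"ry":0,"rz":0},{"dx":0.3,"dy":0,"dz":-0.2,"rx":0,"ry":0,"rz":0},{"dx":0.3,"dy":0,"dz":-0.2,"rx":0,"ry":0,"rz":0}])

```text
clock: 10.25
tcp_pos: [0.3882, 0.3688, 0.1952]
orientation: [[-0.997, -0.082, 0.002], [-0.082, 0.997, 0.001], [-0.002, 0.001, -1.0]]
contact_force: [-0.0, 0.1, -0.3]
grip_width: 0.0383
grasp_force: 0.0
```

```bash
python3 - <<'E'
from h import *
yaw=np.radians(4.7);c,s_=np.cos(yaw),np.sin(yaw)
# approach point 85 mm in front of bucket centre (rotor -x), then down
go((.507-.085*c,.378-.085*s_,.065),94.7)
t=arm.grab_frame("top");s=arm.grab_frame("side")
M=np.hstack([cv2.resize(t[150:270,140:260],(399,399),interpolation=cv2.INTER_CUBIC),cv2.resize(s[110:230,270:390],(399,399),interpolation=cv2.INTER_CUBIC)])
cv2.imwrite("pics/m3.png",M)
E
```

```text
(np.float64(0.4222858221204669), np.float64(0.3710352267664465), 0.065) 94.7 {'dx': -0.0848, 'dy': -0.0019, 'dz': 0.3256, 'rx': 0.0003, 'ry': 0.0005, 'rz': 0.0002}
```

View pics/m3.png

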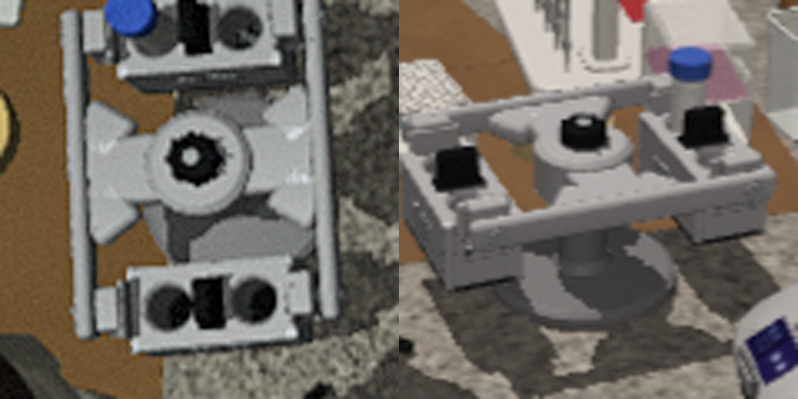

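The top view shows the bucket hanging level between the arms, with its bores at crop (168,304) and (256,298). In the side view the bucket sits correctly under the pins. To rock it I'll press lightly down on the front rim of its top face with shut fingers, because that also keeps the ears seated.

```bash
python3 - <<'E'
from h import *
np.set_printoptions(precision=4,suppress=True)
q=lambda x,y:np.array([140,150])+np.array([x,y])/3.325-.35
b1,b2=onz("top",q(168,304),.11),onz("top",q(256,298),.11);m=(b1+b2)/2
print(b1,b2,m,np.degrees(np.arctan2(-(b1-b2)[0],(b1-b2)[1])))
f1,f2=onz("top",q(133,352),.11),onz("top",q(300,340),.11);print("front edge",f1,f2)
yaw=np.radians(4.7)
go((.507-.036*np.cos(yaw),.378-.036*np.sin(yaw),.125),94.7)
E
```

```text
[0.5067 0.4098 0.11  ] [0.5111 0.344  0.11  ] [0.5089 0.3769 0.11  ] 3.7828003876158607
front edge [0.4709 0.4349 0.11  ] [0.4795 0.3105 0.11  ]
(np.float64(0.4711210540745507), np.float64(0.3750502136893185), 0.125) 94.7 {'dx': -0.2063, 'dy': -0.001, 'dz': 0.1737, 'rx': 0.0001, 'ry': 0.0002, 'rz': -0.0002}
```

Request:
arm_command(plan=[{"dx":-0.1,"dy":0,"dz":0,"rx":0,"ry":0,"rz":0},{"dx":-0.2063,"dy":0,"dz":0,"rx":0,"ry":0,"rz":0},{"dx":-0.2063,"dy":0,"dz":0.08,"rx":0,"ry":0,"rz":0},{"dx":-0.2063,"dy":0,"dz":0.14,"rx":0,"ry":0,"rz":0},{"dx":-0.2063,"dy":0,"dz":0.17,"rx":0,"ry":0,"rz":0},{"dx":-0.2063,"dy":0,"dz":0.18,"rx":0,"ry":0,"rz":0},{"dx":-0.2063,"dy":0,"dz":0.18,"rx":0,"ry":0,"rz":0},{"dx":-0.2063,"dy":0,"dz":0.18,"rx":0,"ry":0,"rz":0}], gripper=1)

```text
clock: 11.35
tcp_pos: [0.4704, 0.3756, 0.1232]
orientation: [[-0.997, -0.082, 0.001], [-0.082, 0.997, 0.001], [-0.001, 0.001, -1.0]]
contact_force: [0.4, 0.5, 0.2]
grip_width: 0.0004
grasp_force: 0.0
```

Request:
arm_command(plan=[{"dx":0,"dy":0,"dz":0.01,"rx":0,"ry":0,"rz":0},{"dx":0,"dy":0,"dz":0.02,"rx":0,"ry":0,"rz":0},{"dx":0,"dy":0,"dz":0.03,"rx":0,"ry":0,"rz":0},{"dx":0,"dy":0,"dz":0.04,"rx":0,"ry":0,"rz":0},{"dx":0,"dy":0,"dz":0.04,"rx":0,"ry":0,"rz":0}])

```text
clock: 11.98
tcp_pos: [0.4699, 0.3751, 0.1056]
orientation: [[-0.997, -0.082, -0.001], [-0.082, 0.997, -0.0], [0.001, -0.0, -1.0]]
contact_force: [-0.2, 0.0, 0.7]
grip_width: -0.0002
grasp_force: 0.4
```

```bash
python3 - <<'E'
from h import *
s=arm.grab_frame("side");o=arm.get_obs();print(o["tcp_pos"],o["contact_force"])
a=cv2.imread("pics/m3.png")[:,399:]
b=cv2.resize(s[110:230,270:390],(399,399),interpolation=cv2.INTER_CUBIC)
cv2.imwrite("pics/m4.png",np.hstack([a,b]))
E
```

```text
[0.46988915 0.37518922 0.10592391] [-0.94110727  0.88009941  0.65923493]
```

View pics/m4.png

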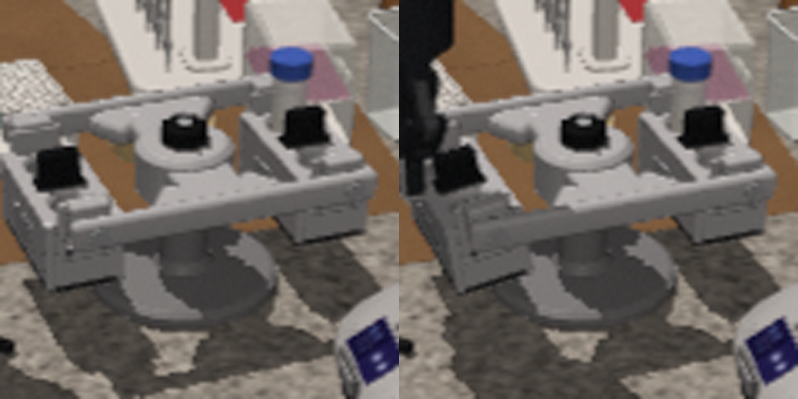

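It is tilting: the bottom corner moved from (50,288) to (63,292), about 9°. I'm pressing 2.4 mm further for margin, then backing off upward.

Request:
arm_command(plan=[{"dx":0,"dy":0,"dz":0.003,"rx":0,"ry":0,"rz":0},{"dx":0,"dy":0,"dz":0.006,"rx":0,"ry":0,"rz":0},{"dx":0,"dy":0,"dz":0.006,"rx":0,"ry":0,"rz":0}])

```text
clock: 12.4
tcp_pos: [0.4701, 0.3753, 0.1037]
orientation: [[-0.997, -0.082, 0.0], [-0.082, 0.997, 0.0], [-0.0, 0.0, -1.0]]
contact_force: [0.8, 1.1, 1.1]
grip_width: -0.0002
grasp_force: 0.6
```

```bash
python3 - <<'E'
from h import *
s=arm.grab_frame("side");o=arm.get_obs();print(o["tcp_pos"],o["contact_force"])
yaw=np.radians(4.7);c,sn=np.cos(yaw),np.sin(yaw)
for a in(0,6,8,10,12,14,16):
    t=np.radians(a); P=[]
    for x,z in((-.031,-.065),(.031,-.065)):
        X=x*np.cos(t)-z*np.sin(t);Z=x*np.sin(t)+z*np.cos(t)
        P.append(proj("side",(.507+c*X+sn*.062,.378+sn*X-c*.062,.115+Z)).round(1))
    print(a,P)
cv2.imwrite("pics/m5.png",cv2.resize(s[170:210,270:330],(780,520),interpolation=cv2.INTER_CUBIC))
E
```

```text
[0.47009586 0.37533683 0.10374721] [0.35873187 0.19526186 1.44697922]
0 [array([283.7, 198.2]), array([306.4, 193.8])]
6 [array([286.3, 198.6]), array([308.8, 192.2])]
8 [array([287.2, 198.7]), array([309.5, 191.6])]
10 [array([288.1, 198.8]), array([310.3, 191. ])]
12 [array([289. , 198.8]), array([311. , 190.3])]
14 [array([289.9, 198.8]), array([311.7, 189.7])]
16 [array([290.8, 198.8]), array([312.4, 189. ])]
```

View pics/m5.png

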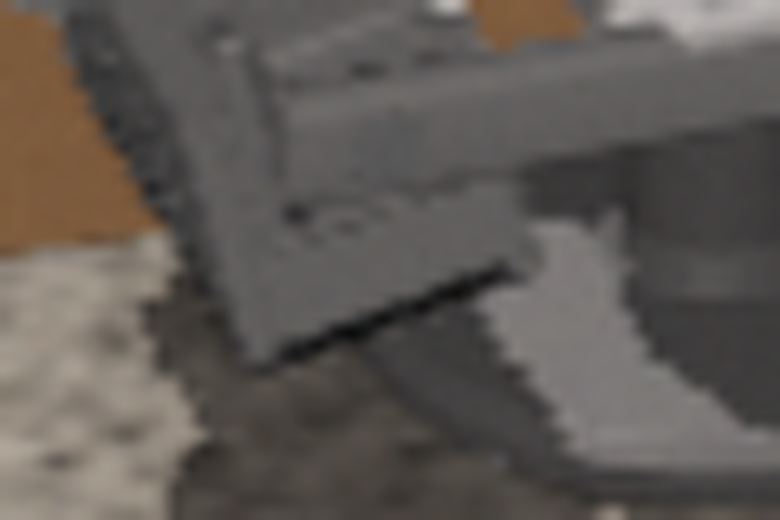

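The underside edge slopes from (258,362) to (525,262), which matches the 11–13° prediction, so the rocking is done. I'm backing off upward, then heading for the tube.

Request:
arm_command(plan=[{"dx":0,"dy":0,"dz":-0.01,"rx":0,"ry":0,"rz":0},{"dx":0,"dy":0,"dz":-0.05,"rx":0,"ry":0,"rz":0},{"dx":0,"dy":0,"dz":-0.2,"rx":0,"ry":0,"rz":0},{"dx":0,"dy":0,"dz":-0.34,"rx":0,"ry":0,"rz":0},{"dx":0,"dy":-0.1,"dz":-0.34,"rx":0,"ry":0,"rz":0.5},{"dx":0,"dy":-0.2,"dz":-0.34,"rx":0,"ry":0,"rz":0.5},{"dx":0,"dy":-0.3,"dz":-0.34,"rx":0,"ry":0,"rz":0.5},{"dx":0,"dy":-0.4,"dz":-0.34,"rx":0,"ry":0,"rz":0.5},{"dx":0,"dy":-0.5,"dz":-0.34,"rx":0,"ry":0,"rz":0.5},{"dx":0,"dy":-0.6,"dz":-0.34,"rx":0,"ry":0,"rz":0.5},{"dx":0,"dy":-0.7,"dz":-0.34,"rx":0,"ry":0,"rz":0.5},{"dx":0,"dy":-0.8,"dz":-0.34,"rx":0,"ry":0,"rz":0.5},{"dx":0,"dy":-0.8,"dz":-0.34,"rx":0,"ry":0,"rz":0.5},{"dx":0,"dy":-0.8,"dz":-0.34,"rx":0,"ry":0,"rz":0.5},{"dx":0,"dy":-0.8,"dz":-0.34,"rx":0,"ry":0,"rz":0.5}], gripper=-0.3)

```text
clock: 14.32
tcp_pos: [0.4963, 0.0567, 0.2402]
orientation: [[-0.084, 0.996, 0.001], [0.996, 0.084, 0.0], [0.0, 0.001, -1.0]]
contact_force: [0.1, 0.3, 0.2]
grip_width: 0.0552
grasp_force: 0.0
```

```bash
python3 - <<'E'
from h import *
go((.4645,-.2930,.20),4.7)
im=arm.grab_frame("top")
for c,s in blobs(im,(108,150,80),(125,255,255)): 
    if 430<c[0]<490: print(c,s)
E
```

```text
(0.4645, -0.293, 0.2) 4.7 {'dx': -0.8643, 'dy': -0.153, 'dz': 0.1005, 'rx': 0.0002, 'ry': -0.0, 'rz': 0.0007}
[439. 253.] [435 249   9   9  69]
[474.7 257.4] [468 251  15  14 164]
[469.9 293.9] [461 285  19  19 298]
```

Request:
arm_command(plan=[{"dx":-0.14,"dy":-0.025,"dz":0.1,"rx":0,"ry":0,"rz":0},{"dx":-0.28,"dy":-0.05,"dz":0.1,"rx":0,"ry":0,"rz":0},{"dx":-0.42,"dy":-0.075,"dz":0.1,"rx":0,"ry":0,"rz":0},{"dx":-0.56,"dy":-0.1,"dz":0.1,"rx":0,"ry":0,"rz":0},{"dx":-0.7,"dy":-0.125,"dz":0.1,"rx":0,"ry":0,"rz":0},{"dx":-0.8,"dy":-0.14,"dz":0.1,"rx":0,"ry":0,"rz":0},{"dx":-0.8673,"dy":-0.153,"dz":0.1,"rx":0,"ry":0,"rz":0},{"dx":-0.8673,"dy":-0.153,"dz":0.1,"rx":0,"ry":0,"rz":0},{"dx":-0.8673,"dy":-0.153,"dz":0.1,"rx":0,"ry":0,"rz":0},{"dx":-0.8673,"dy":-0.153,"dz":0.1,"rx":0,"ry":0,"rz":0}])

```text
clock: 15.62
tcp_pos: [0.4641, -0.2934, 0.1999]
orientation: [[-0.084, 0.996, 0.0], [0.996, 0.084, 0.0], [0.0, 0.0, -1.0]]
contact_force: [-0.2, 0.6, -0.8]
grip_width: 0.0556
grasp_force: 0.0
```

```bash
python3 - <<'E'
from h import *
go((.4646,-.2942,.062),4.7)
E
```

```text
(0.4646, -0.2942, 0.062) 4.7 {'dx': -0.0021, 'dy': 0.0011, 'dz': 0.3447, 'rx': 0.0001, 'ry': -0.0, 'rz': 0.0005}
```

Request:
arm_command(plan=[{"dx":0,"dy":0,"dz":0.08,"rx":0,"ry":0,"rz":0},{"dx":0,"dy":0,"dz":0.16,"rx":0,"ry":0,"rz":0},{"dx":0,"dy":0,"dz":0.24,"rx":0,"ry":0,"rz":0},{"dx":0,"dy":0,"dz":0.31,"rx":0,"ry":0,"rz":0},{"dx":0,"dy":0,"dz":0.345,"rx":0,"ry":0,"rz":0},{"dx":0,"dy":0,"dz":0.345,"rx":0,"ry":0,"rz":0},{"dx":0,"dy":0,"dz":0.345,"rx":0,"ry":0,"rz":0}])

```text
clock: 16.5
tcp_pos: [0.4644, -0.2946, 0.063]
orientation: [[-0.082, 0.997, 0.001], [0.997, 0.082, -0.001], [-0.001, 0.001, -1.0]]
contact_force: [0.7, 0.4, 0.6]
grip_width: 0.0556
grasp_force: 0.0
```

Request:
arm_command(plan=[{"dx":0,"dy":0,"dz":0,"rx":0,"ry":0,"rz":0},{"dx":0,"dy":0,"dz":0,"rx":0,"ry":0,"rz":0},{"dx":0,"dy":0,"dz":0,"rx":0,"ry":0,"rz":0},{"dx":0,"dy":0,"dz":0,"rx":0,"ry":0,"rz":0},{"dx":0,"dy":0,"dz":0,"rx":0,"ry":0,"rz":0},{"dx":0,"dy":0,"dz":0,"rx":0,"ry":0,"rz":0}], gripper=1)

```text
clock: 17.25
tcp_pos: [0.464, -0.2946, 0.0622]
orientation: [[-0.082, 0.997, 0.001], [0.997, 0.082, -0.001], [-0.001, 0.001, -1.0]]
contact_force: [-0.1, -0.2, 4.7]
grip_width: 0.0303
grasp_force: 82.3
```

Request:
arm_command(plan=[{"dx":0,"dy":0,"dz":-0.03,"rx":0,"ry":0,"rz":0},{"dx":0,"dy":0,"dz":-0.1,"rx":0,"ry":0,"rz":0},{"dx":0,"dy":0,"dz":-0.2,"rx":0,"ry":0,"rz":0},{"dx":0,"dy":0,"dz":-0.3,"rx":0,"ry":0,"rz":0},{"dx":0,"dy":0,"dz":-0.38,"rx":0,"ry":0,"rz":0},{"dx":0,"dy":0,"dz":-0.42,"rx":0,"ry":0,"rz":0},{"dx":0,"dy":0,"dz":-0.42,"rx":0,"ry":0,"rz":0}])

```text
clock: 18.12
tcp_pos: [0.464, -0.2946, 0.2302]
orientation: [[-0.082, 0.997, 0.001], [0.997, 0.082, -0.0], [-0.001, 0.001, -1.0]]
contact_force: [-0.6, -0.3, -1.1]
grip_width: 0.0305
grasp_force: 84.9
```

```bash
python3 - <<'E'
from h import *
np.set_printoptions(precision=4,suppress=True)
t=arm.grab_frame("top");s=arm.grab_frame("side")
for n,im,x,y in(("top",t,0,0),("side",s,0,0)):
    for c,st in blobs(im,(108,150,80),(125,255,255)):
        if n=="top" and 420<c[0]<600 and 200<c[1]<330 or n=="side" and 250<c[0]<400 and c[1]>150: print(n,c,st)
# brightness contour of holes on the top face
g=cv2.cvtColor(t,cv2.COLOR_BGR2GRAY)[220:262,172:235]
for th in(60,80,100):
    cs,_=cv2.findContours((g<th).astype(np.uint8),cv2.RETR_EXTERNAL,cv2.CHAIN_APPROX_NONE)
    for k in cs:
        if 60<cv2.contourArea(k)<400:
            (x,y),r=cv2.minEnclosingCircle(k);print(th,cv2.contourArea(k),x+172,y+220,r,onz("top",(x+172,y+220),.11))
print(C["top"]["view"][:3,:3].T@-C["top"]["view"][:3,3])
Z=np.hstack([cv2.resize(t[215:265,170:240],(420,300),interpolation=cv2.INTER_CUBIC),cv2.resize(s[120:320,250:500],(375,300),interpolation=cv2.INTER_AREA)])
cv2.imwrite("pics/m6.png",Z)
go((.510,.3455,.230),4.7)
E
```

```text
top [493.7 252.4] [491 246   7  14  61]
top [438.5 253.2] [434 249  10  10  79]
top [469.9 293.9] [460 285  20  19 302]
side [366.1 290.9] [356 279  19  22 284]
side [344.8 338.5] [341 332   9  14  88]
side [299.1 351.6] [286 338  28  29 667]
60 113.0 216.0 240.0 6.708303928375244 [0.5093 0.3456 0.11  ]
60 236.5 196.24213790893555 241.73270416259766 12.450425148010254 [0.5051 0.3946 0.11  ]
80 392.5 203.0 241.5 19.319778442382812 [0.5056 0.3778 0.11  ]
80 129.5 206.0 239.0 33.2867317199707 [0.5118 0.3705 0.11  ]
[0.3864 0.0558 1.2556]
(0.51, 0.3455, 0.23) 4.7 {'dx': 1.5845, 'dy': 0.247, 'dz': -0.0028, 'rx': -0.0005, 'ry': -0.0004, 'rz': 0.0}
```

Request:
arm_command(plan=[{"dx":0.03,"dy":0.005,"dz":0,"rx":0,"ry":0,"rz":0},{"dx":0.1,"dy":0.015,"dz":0,"rx":0,"ry":0,"rz":0},{"dx":0.2,"dy":0.03,"dz":0,"rx":0,"ry":0,"rz":0},{"dx":0.3,"dy":0.045,"dz":0,"rx":0,"ry":0,"rz":0},{"dx":0.4,"dy":0.06,"dz":0,"rx":0,"ry":0,"rz":0},{"dx":0.5,"dy":0.075,"dz":0,"rx":0,"ry":0,"rz":0},{"dx":0.6,"dy":0.09,"dz":0,"rx":0,"ry":0,"rz":0},{"dx":0.7,"dy":0.105,"dz":0,"rx":0,"ry":0,"rz":0},{"dx":0.8,"dy":0.12,"dz":0,"rx":0,"ry":0,"rz":0}])

```text
clock: 19.35
tcp_pos: [0.4846, 0.0303, 0.2289]
orientation: [[-0.082, 0.997, -0.001], [0.997, 0.082, 0.0], [0.0, -0.001, -1.0]]
contact_force: [-0.1, -0.6, -0.5]
grip_width: 0.0304
grasp_force: 85.2
```

```bash
python3 - <<'E'
from h import *
go((.510,.3455,.230),4.7)
E
```

```text
(0.51, 0.3455, 0.23) 4.7 {'dx': 0.78, 'dy': 0.1281, 'dz': -0.0028, 'rx': -0.0004, 'ry': -0.0, 'rz': 0.0001}
```

Request:
arm_command(plan=[{"dx":0.1,"dy":0.016,"dz":0,"rx":0,"ry":0,"rz":0},{"dx":0.2,"dy":0.032,"dz":0,"rx":0,"ry":0,"rz":0},{"dx":0.3,"dy":0.05,"dz":0,"rx":0,"ry":0,"rz":0},{"dx":0.4,"dy":0.066,"dz":0,"rx":0,"ry":0,"rz":0},{"dx":0.5,"dy":0.082,"dz":0,"rx":0,"ry":0,"rz":0},{"dx":0.6,"dy":0.098,"dz":0,"rx":0,"ry":0,"rz":0},{"dx":0.69,"dy":0.113,"dz":0,"rx":0,"ry":0,"rz":0},{"dx":0.75,"dy":0.123,"dz":0,"rx":0,"ry":0,"rz":0},{"dx":0.775,"dy":0.128,"dz":0,"rx":0,"ry":0,"rz":0},{"dx":0.775,"dy":0.128,"dz":0,"rx":0,"ry":0,"rz":0},{"dx":0.775,"dy":0.128,"dz":0,"rx":0,"ry":0,"rz":0},{"dx":0.775,"dy":0.128,"dz":0,"rx":0,"ry":0,"rz":0}])

```text
clock: 20.85
tcp_pos: [0.5111, 0.3408, 0.23]
orientation: [[-0.081, 0.997, 0.0], [0.997, 0.081, 0.0], [0.0, 0.0, -1.0]]
contact_force: [-0.2, -1.3, -1.3]
grip_width: 0.0296
grasp_force: 85.2
```

```bash
python3 - <<'E'
from h import *
go((.510,.3455,.118),4.7)
s=arm.grab_frame("side");t=arm.grab_frame("top")
for c,st in blobs(s,(108,150,80),(125,255,255)):
    if c[0]<350: print(c,st)
for c,st in blobs(t,(108,150,80),(125,255,255)):
    if c[0]<350: print(c,st)
print(proj("side",(.510,.3455,.168)),proj("side",(.510,.3455,.276)))
cv2.imwrite("pics/m7.png",cv2.resize(s[90:240,250:390],(560,600),interpolation=cv2.INTER_CUBIC))
E
```

```text
(0.51, 0.3455, 0.118) 4.7 {'dx': 0.012, 'dy': -0.0018, 'dz': 0.28, 'rx': 0.0001, 'ry': -0.0, 'rz': -0.0003}
[291.1 109.6] [286 105  11  10 101]
[347.4 338.6] [341 332  14  14 155]
[299.1 351.6] [286 338  28  29 668]
[111.3  59.3] [104  54  15  10  35]
[79.1 71.5] [ 72  65  15  14 153]
[178.5 153. ] [172 147  14  14 153]
[290.50913794 149.90663091] [289.30472239 108.76208071]
```

View pics/m7.png

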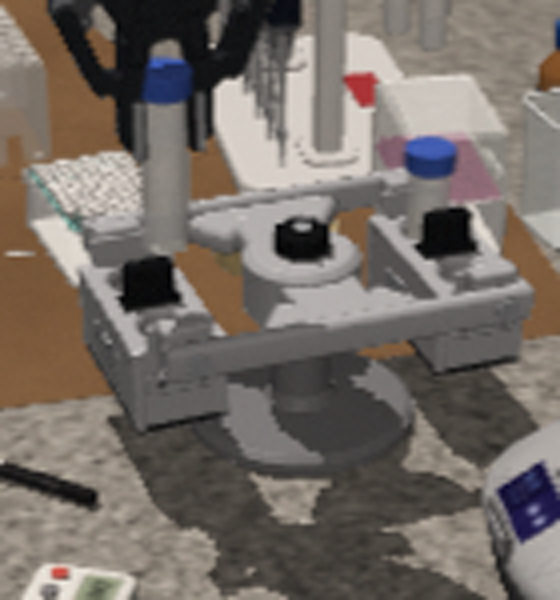

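The tube hangs upright, with its foot at crop (165,245), i.e. px (291,151), matching prediction. The bucket is level. I'm correcting by 5 mm and lowering.

Request:
arm_command(plan=[{"dx":0.012,"dy":-0.0018,"dz":0.02,"rx":0,"ry":0,"rz":0},{"dx":0.012,"dy":-0.0018,"dz":0.06,"rx":0,"ry":0,"rz":0},{"dx":0.012,"dy":-0.0018,"dz":0.1,"rx":0,"ry":0,"rz":0},{"dx":0.012,"dy":-0.0018,"dz":0.125,"rx":0,"ry":0,"rz":0},{"dx":0.012,"dy":-0.0018,"dz":0.13,"rx":0,"ry":0,"rz":0},{"dx":0.012,"dy":-0.0018,"dz":0.13,"rx":0,"ry":0,"rz":0}])

```text
clock: 21.7
tcp_pos: [0.5099, 0.3464, 0.178]
orientation: [[-0.082, 0.997, 0.0], [0.997, 0.082, 0.0], [0.0, 0.0, -1.0]]
contact_force: [0.4, -0.3, -0.4]
grip_width: 0.03
grasp_force: 84.7
```

Request:
arm_command(plan=[{"dx":0,"dy":0,"dz":0.01,"rx":0,"ry":0,"rz":0},{"dx":0,"dy":0,"dz":0.02,"rx":0,"ry":0,"rz":0},{"dx":0,"dy":0,"dz":0.03,"rx":0,"ry":0,"rz":0},{"dx":0,"dy":0,"dz":0.04,"rx":0,"ry":0,"rz":0},{"dx":0,"dy":0,"dz":0.04,"rx":0,"ry":0,"rz":0}])

```text
clock: 22.32
tcp_pos: [0.5097, 0.3462, 0.1612]
orientation: [[-0.082, 0.997, -0.001], [0.997, 0.082, -0.0], [-0.0, -0.001, -1.0]]
contact_force: [0.3, -0.3, -0.1]
grip_width: 0.0298
grasp_force: 85.1
```

Request:
arm_command(plan=[{"dx":0,"dy":0,"dz":0.02,"rx":0,"ry":0,"rz":0},{"dx":0,"dy":0,"dz":0.04,"rx":0,"ry":0,"rz":0},{"dx":0,"dy":0,"dz":0.06,"rx":0,"ry":0,"rz":0},{"dx":0,"dy":0,"dz":0.08,"rx":0,"ry":0,"rz":0},{"dx":0,"dy":0,"dz":0.095,"rx":0,"ry":0,"rz":0},{"dx":0,"dy":0,"dz":0.104,"rx":0,"ry":0,"rz":0},{"dx":0,"dy":0,"dz":0.104,"rx":0,"ry":0,"rz":0},{"dx":0,"dy":0,"dz":0.104,"rx":0,"ry":0,"rz":0}])

```text
clock: 23.32
tcp_pos: [0.51, 0.3464, 0.1204]
orientation: [[-0.082, 0.997, 0.0], [0.997, 0.082, 0.0], [0.0, 0.0, -1.0]]
contact_force: [-0.2, -0.4, 0.3]
grip_width: 0.0297
grasp_force: 84.7
```

Request:
arm_command(plan=[{"dx":0,"dy":0,"dz":0.004,"rx":0,"ry":0,"rz":0},{"dx":0,"dy":0,"dz":0.004,"rx":0,"ry":0,"rz":0}])

```text
clock: 23.58
tcp_pos: [0.5099, 0.3463, 0.1185]
orientation: [[-0.082, 0.997, 0.0], [0.997, 0.082, 0.0], [0.0, 0.0, -1.0]]
contact_force: [0.0, -0.4, -0.9]
grip_width: 0.0304
grasp_force: 84.6
```

Request:
arm_command(plan=[{"dx":0,"dy":0,"dz":0,"rx":0,"ry":0,"rz":0},{"dx":0,"dy":0,"dz":0,"rx":0,"ry":0,"rz":0},{"dx":0,"dy":0,"dz":0,"rx":0,"ry":0,"rz":0},{"dx":0,"dy":0,"dz":0,"rx":0,"ry":0,"rz":0},{"dx":0,"dy":0,"dz":0,"rx":0,"ry":0,"rz":0},{"dx":0,"dy":0,"dz":0,"rx":0,"ry":0,"rz":0}], gripper=-0.25)

```text
clock: 24.32
tcp_pos: [0.5099, 0.3463, 0.1185]
orientation: [[-0.082, 0.997, 0.0], [0.997, 0.082, 0.0], [0.0, 0.0, -1.0]]
contact_force: [-0.2, 0.1, -0.1]
grip_width: 0.0536
grasp_force: 0.0
```

Request:
arm_command(plan=[{"dx":0,"dy":0,"dz":-0.03,"rx":0,"ry":0,"rz":0},{"dx":0,"dy":0,"dz":-0.1,"rx":0,"ry":0,"rz":0},{"dx":0,"dy":0,"dz":-0.2,"rx":0,"ry":0,"rz":0},{"dx":0,"dy":0,"dz":-0.3,"rx":0,"ry":0,"rz":0},{"dx":0,"dy":-0.1,"dz":-0.3,"rx":0,"ry":0,"rz":0},{"dx":0,"dy":-0.25,"dz":-0.3,"rx":0,"ry":0,"rz":0},{"dx":0,"dy":-0.4,"dz":-0.3,"rx":0,"ry":0,"rz":0},{"dx":0,"dy":-0.4,"dz":-0.3,"rx":0,"ry":0,"rz":0},{"dx":0,"dy":-0.4,"dz":-0.3,"rx":0,"ry":0,"rz":0},{"dx":0,"dy":-0.4,"dz":-0.3,"rx":0,"ry":0,"rz":0}])

```text
clock: 25.58
tcp_pos: [0.3514, 0.3334, 0.2386]
orientation: [[-0.081, 0.997, 0.0], [0.997, 0.081, -0.0], [-0.0, 0.0, -1.0]]
contact_force: [-0.5, 0.4, -0.1]
grip_width: 0.0535
grasp_force: 0.0
```

```bash
python3 - <<'E'
from h import *
np.set_printoptions(precision=4,suppress=True)
t=arm.grab_frame("top");s=arm.grab_frame("side")
f=lambda im,a:[(c,st) for c,st in blobs(im,(108,150,80),(125,255,255)) if a(c)]
T=f(t,lambda c:150<c[0]<260 and c[1]>100);S=f(s,lambda c:250<c[0]<380 and 100<c[1]<250);print(T,S)
for a in T:
    for b in S: print(two(a[0],b[0]))
print("expect",proj("top",(.510,.346,.1627)),proj("side",(.510,.346,.1627)))
# bucket underside edge, compared with level picture m3
cv2.imwrite("pics/m8.png",np.hstack([cv2.resize(t[140:260,140:260],(399,399),interpolation=cv2.INTER_CUBIC),cv2.resize(s[110:230,270:390],(399,399),interpolation=cv2.INTER_CUBIC)]))
E
```

```text
[(array([178.5, 153.1]), array([172, 147,  14,  14, 154], dtype=int32)), (array([209.6, 239.6]), array([202, 233,  16,  14, 174], dtype=int32))] [(array([357.1, 128.9]), array([352, 125,  11,   9,  89], dtype=int32)), (array([288.6, 151.8]), array([283, 147,  12,  11, 115], dtype=int32))]
(array([0.7152, 0.4279, 0.1623]), np.float64(0.0002664627833198071))
(array([0.6204, 0.4345, 0.138 ]), np.float64(0.19572066393247253))
(array([0.5753, 0.2969, 0.2418]), np.float64(0.16908572688253826))
(array([0.505 , 0.3475, 0.1624]), np.float64(0.00077157335737733))
expect [210.2656 237.3343] [290.5182 151.7279]
```

The new tube's cap is at z 0.1624, the same as the loaded one at 0.1623, so it is right down. I'll let things settle, check for stillness and level, then hand in.

Request:
arm_command(plan=[{"dx":0,"dy":0,"dz":0,"rx":0,"ry":0,"rz":0},{"dx":0,"dy":0,"dz":0,"rx":0,"ry":0,"rz":0},{"dx":0,"dy":0,"dz":0,"rx":0,"ry":0,"rz":0},{"dx":0,"dy":0,"dz":0,"rx":0,"ry":0,"rz":0},{"dx":0,"dy":0,"dz":0,"rx":0,"ry":0,"rz":0},{"dx":0,"dy":0,"dz":0,"rx":0,"ry":0,"rz":0},{"dx":0,"dy":0,"dz":0,"rx":0,"ry":0,"rz":0},{"dx":0,"dy":0,"dz":0,"rx":0,"ry":0,"rz":0},{"dx":0,"dy":0,"dz":0,"rx":0,"ry":0,"rz":0},{"dx":0,"dy":0,"dz":0,"rx":0,"ry":0,"rz":0}])

```text
clock: 26.92
tcp_pos: [0.3504, 0.3332, 0.2385]
orientation: [[-0.082, 0.997, 0.0], [0.997, 0.082, -0.0], [-0.0, 0.0, -1.0]]
contact_force: [0.5, -0.0, -0.1]
grip_width: 0.0536
grasp_force: 0.0
```

```bash
python3 - <<'E'
from h import *
np.set_printoptions(precision=4,suppress=True)
P=[]
for i in range(5):
    s=arm.grab_frame("side");P.append([c for c,st in blobs(s,(108,150,80),(125,255,255)) if c[0]<300 and 100<c[1]<250])
t=arm.grab_frame("top");print(P)
print([(c,two(c,P[-1][0])) for c,st in blobs(t,(108,150,80),(125,255,255)) if 195<c[0]<260 and c[1]>200])
# underside edge slope of bucket in side view: dark line below the grey end face
m3=cv2.imread("pics/m3.png")[:,399:];m8=cv2.resize(s[110:230,270:390],(399,399),interpolation=cv2.INTER_CUBIC)
a,b=[cv2.cvtColor(x,cv2.COLOR_BGR2GRAY)[230:330,20:120].astype(np.float32) for x in(m3,m8)]
print("bottom-corner shift vs level picture (crop px)",cv2.phaseCorrelate(a,b,cv2.createHanningWindow((100,100),cv2.CV_32F)))
E
```

```text
[[array([288.5, 151.8])], [array([288.6, 151.8])], [array([288.6, 151.8])], [array([288.6, 151.8])], [array([288.5, 151.8])]]
[(array([209.6, 239.6]), (array([0.5049, 0.3475, 0.1624]), np.float64(0.0005225833254687477)))]
bottom-corner shift vs level picture (crop px) ((-0.010631214374974718, 0.05452984520343307), 0.5854572984695434)
```

Everything is still, the bucket is level with no shift from the earlier level picture, and the tube is seated. Handing in.

```bash
python3 -c "
from plant import arm
print(arm.sign_off())"
```

```text
the job is handed in; nothing more can be done
None
```

I handed the job in at about 27 s of the 72 s: the bucket hangs level on both pins, it rocked roughly 12° when pushed, and the middle-sized tube stands upright and fully down in the bore across from the loaded one; no verdict came back, so this rests on my own camera and force checks.

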